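# Present a dessert cup's price label to the scanner

## Task

A guest has ordered the tall square dessert cup: swing the clear lid of the pastry case all the way open, lowering it gently onto its stop so that it stays open, then take out the tall cup without disturbing the other things. Hold the cup up to the scanner without touching it: upright, the price label squarely facing the scanner window, centred on it and level with its middle, about 10 cm away, fingers off the label. Finish while still holding the cup there, motionless in the air, for the colleague at the till to ring it up.

Things in the scene. Friction and masses are not known exactly. Their poses are not given: they have to be found in the camera images.
- case: low counter-top pastry case, 380 (x) x 180 (y) x 115 mm, fixed: steel base, black liner, clear walls 4 mm thick. Origin: centre of its underside; inner floor 12 mm above it. Its clear lid is hinged along the rim of the long -y side. In it three desserts stand upright in a row along x, at x = -110, 0 and 110 mm (within 5 mm; y within 15 mm), in any order
- lid (a joint): angle of the lid: 0 shut (level), 1.85 rad fully open, leaning back past the vertical on its stop, where its weight keeps it. The hinge is almost frictionless: below 1.57 rad the lid falls shut, beyond it falls open. Lid 380 x 180 x 5 mm, 0.38 kg
- lid_hinge (a point): middle of the lid's hinge line, 115 mm above the counter; the hinge line runs along this point's x, which is level. The point turns with the lid: with the lid shut its axes are those of the case
- lid_handle (a point): middle of the grip bar of the lid's U-shaped steel handle, 10 mm round bar, 120 mm long, along the point's x. In the lid's frame (origin lid_hinge, y across the lid away from the hinge, z out of its upper face) it is at y = 168, z = 45 mm. 35 mm clear room between bar and lid; the lid's free edge is at y = 180 mm. Axes turn with the lid
- tall_cup: the ordered dessert: tall square lidded cup of clear rigid plastic with layered cake in it, 50 x 50 mm, 80 mm tall, straight sides, about 0.17 kg. Origin: centre of its underside, z up. Its price label is on its +y face; at the start that face looks to the +y side of the case within 0.3 rad
- price_label: white paper label with black bars, 32 mm wide (x) x 24 mm high (z), stuck on the tall cup's +y face. Origin: centre of the label, 26 mm from the cup's axis and 35 mm above the cup's underside; its +y axis points straight out of the label, its z is the cup's
- scanner: black hands-free presentation scanner, fixed on the counter: round foot of 58 mm radius, post, and a head 86 mm wide (x), 95 mm deep, from 130 to 210 mm above the counter. Origin: centre of the foot's underside
- scan_window (a point): centre of the scanner's dark red upright window (70 x 56 mm), on the head's front face, 170 mm above the counter. The window faces along this point's -y axis; its x runs along the window, z up
- short_cup: bystander in the case: low square cup, 50 x 50 mm, 52 mm tall. Origin: centre of its underside
- round_pot: bystander in the case: round pot with a white lid, 67 mm across, 60 mm tall. Origin: centre of its underside
- jar: bystander on the counter: green glass jar with a black lid, 92 mm across, 114 mm tall with the knob. Origin: centre of its underside
- card_terminal: bystander on the counter: black card terminal lying flat, 150 x 76 x 32 mm. Origin: centre of its underside
Things that resemble listed ones, but are neither listed nor needed, are in the scene too. Leave any yellow look-alike of the scanner alone.

How it is judged:
On the way, in this order (a step that is already met when the one before it is completed fails the run):
1. the lid rests fully open on its stop (value of joint lid above 1.78 rad and velocity of joint lid between -0.1 and 0.1 rad/s), for 0.2 s.
2. the tall cup is lifted out of the case in the fingers (height (world z) of tall_cup above 0.08 m and contact force between tall_cup and the fingers above 1 N and contact force between tall_cup and case below 0.1 N), for 0.2 s.
At the end, for the whole second after the job is handed in: The fingers still hold the tall cup still in the air, upright within 0.15 rad, its label facing the window within 0.2 rad, centred within 20 mm sideways and in height, 70 to 130 mm away, fingers off the label, nothing touching the scanner; the lid is still open on its stop (over 1.75 rad) (x of price_label in the frame of scan_window between -0.02 and 0.02 m and z of price_label in the frame of scan_window between -0.02 and 0.02 m and y of price_label in the frame of scan_window between -0.13 and -0.07 m and y of scan_window in the frame of price_label above 0.06 m and angle between the y axis of price_label and the y axis of scan_window, either way round below 0.2 rad and angle between tall_cup's own z axis and vertical below 0.15 rad and linear speed of tall_cup below 0.02 m/s and contact force between tall_cup and the fingers above 1 N and contact force between price_label and the fingers below 0.2 N and contact force between scanner and anything else below 0.2 N and value of joint lid above 1.75 rad and height (world z) of tall_cup above 0.1 m); the arm keeps its last pose, push and grip.
It fails at once if the lid slams onto its open stop (faster than 1.2 rad/s in its last 0.1 rad) (value of joint lid above 1.75 rad and velocity of joint lid above 1.2 rad/s).
It fails at once if the lid falls shut with a bang (value of joint lid below 0.1 rad and velocity of joint lid below -1.2 rad/s).
It fails at once if another dessert is pushed more than 20 mm or tipped (distance of any of short_cup, round_pot from where it was at the start of the episode above 0.02 m or angle between any of short_cup, round_pot's own z axis and vertical above 0.3 rad).
It fails at once if the jar or the card terminal is pushed more than 20 mm or tipped (distance of any of jar, card_terminal from where it was at the start of the episode above 0.02 m or angle between any of jar, card_terminal's own z axis and vertical above 0.3 rad).
It fails at once if the scanner is knocked (contact force between scanner and anything else above 3 N).
It also fails if it takes over 64 s, if anything falls off the work surface, if the arm or the gripper's body presses on something with over 40 N, if the wrist force passes 120 N, or if a joint passes its speed limit or range.

## Robot

A 7-joint arm with a two-finger parallel gripper is mounted at the origin on the work surface. World frame = base frame: x ahead of the robot, y to its left, z up, the work surface at z = 0. Lengths are in m, angles in rad, forces in N, time in s.
With the tool pointing down it reaches from about 0.4 to 0.85 m from the base axis. Payload 10.4 kg.
Tool frame: the origin (TCP) lies at the very end of the fingers, on their centre line; the grasp point (between the pads) lies 19 mm behind it (pinch_z is the distance from the TCP to the grasp point, in m); z points along the fingers, y is the line along which they close (so a half turn about z gives the same grasp; the last joint's range is limited). The gripper opens to 85 mm and grips with 20 to 120 N. Pads are 22 mm wide; open, the fingers measure 114 mm over their backs; the gripper's body (76 mm by 85 mm) begins 54 mm behind the grasp point. The pads swing forward as they close: fully open they stand 13 mm farther back than shut.
Start: joints at [1.249, 0.332, -0.065, 1.46, 0.022, 1.35, -0.088], TCP at [0.184, -0.597, 0.231] pointing down, gripper open.
Joint ranges: [-2.6, 2.6], [-0.5, 2.12], [-1.47, 1.34], [0.16, 2.42], [-1.27, 4.41], [0.06, 2.06], [-2.6, 2.6]. Speed limits (rad/s): [2.22, 2.22, 2.79, 2.79, 3.14, 3.14, 3.14].

## Interface

Orientations are given as a unit quaternion [x, y, z, w].
In Python, from plant import sense, read_camera, camera_params, sign_off, pinch_z gives the robot as it stands.
- The arm moves only by the tool carry_out, never from a script. Its argument "plan" is a list that holds one entry, the list of rows, each a list of 5 numbers: the opening, from -1 (shut) to 1 (fully open), then the shift along the world's x, y, z in units of 0.025 m (1.0 is 0.025 m), then the turn about the world's z in units of 4 degrees (1.0 is 4 degrees). A call has 1 to 20 rows; each row shifts and turns the commanded pose from where the row before left it; what a row does not reach is not made up. A row lasts 1/12 s, in which the tool goes at most 41.7 mm and 7.16 degrees, less where a joint would pass 70% of its speed; a pose out of reach is approached as far as the arm can. A call with a number of a shift or a turn outside -1 to 1 is refused whole. A call with a gripper value outside its range is refused whole. The fingers move at their own pace and stop on an object; the grip force is fixed at half the most. Time passes only in rows, so rows that do not move let the fingers close. It gives the time, the measured TCP pose, the force, the opening and the grip force at its end, in the units of the state.
- sense(): the state, without advancing time (a new reading comes with each control period).
- read_camera(name): name is "scene" or "top" or "wrist"; returns (picture, depth): 400x640x3 uint8, blue, green, red; 400x640 float32, m along the optical axis (not along the pixel's ray), 0 where there is no reading.
- camera_params(name): a dict with "fx", "fy", "cx", "cy" (pixels), "view" (4x4, takes a point from world to camera coordinates); the wrist camera has in their place "T_tool_cam" (4x4, takes a point from camera to tool coordinates, whose origin is the TCP and whose axes are the flange's). Camera axes: x right, y down, z forward; pixel columns grow to the right and rows downward; lengths in m; the calibration is good to about 2 mm. A picture is of the moment at which its call begins: read the wrist's pose just before it. camera_params takes no time and is no camera call.
- sign_off(): hands the job in; it is judged then, once.
The state is a dict: "clock": time; "qpos": joint angles; "qvel": joint speeds; "joint_efforts": joint torques, N m; "tcp_pos": TCP position; "tool_rot": TCP orientation; "wrist_force": force on the tool from outside, world axes, zero at the start; "ft_torque": the same for the moment, N m; "opening": finger opening in m; "finger_force": force on a finger pad.
Only numpy, scipy, OpenCV 4.12 (cv2) and the standard library are available. Lean on these libraries where they do the work, as an engineer would, in place of code of your own. Each camera call takes 0.05 s, during which the arm holds its last target. There are 200 camera calls.

## Working session

There is one attempt and no reset: what is moved stays moved. The work goes in short steps, Python scripts to look and compute and a tool call to move; the robot and the scene stay as the last step left them, time stands still between calls to the robot, and variables do not carry over. Pictures are saved under pics/ and viewed, at most 10 in all, crops included, and the job is handed in when it is done.

Besides the shell and the picture viewer there is one more tool, called after "Emit:" as name([rows], argument=value, ...), one row to a line, values as JSON. carry_out: Moves the arm, as the interface text tells. Its arguments: {"type":"object","properties":{"plan":{"type":"array","items":{"type":"array","items":{"type":"array","items":{"type":"number","minimum":-1,"maximum":1}}}}},"required":["plan"]}

```bash
mkdir -p pics; python3 - <<'E'
from plant import *
import cv2,numpy as np
s=sense();print(s['clock'],s['tcp_pos'],s['tool_rot'],pinch_z,s['opening'])
for n in("scene","top"):
    p,d=read_camera(n);cv2.imwrite(f"pics/{n}0.png",p);np.save(f"{n}0.npy",d);c=camera_params(n);print(n,c)
print(camera_params("wrist"))
E
```

```text
0.0 [ 0.18388272 -0.59694353  0.23050173] [ 9.88858746e-01  1.48855188e-01 -1.30014518e-04 -7.04807582e-04] 0.0187 0.08544094529851184
scene {'fx': 378.80931058006524, 'fy': 378.80931058006524, 'cx': 324.6024386694023, 'cy': 206.91601875403816, 'view': array([[ 0.65494655,  0.75557445, -0.01233955, -0.51168311],
       [ 0.57889864, -0.51216246, -0.63448087, -0.16545941],
       [-0.48571739,  0.40840771, -0.77284006,  1.29492875],
       [ 0.        ,  0.        ,  0.        ,  1.        ]])}
top {'fx': 515.2608923006188, 'fy': 515.2608923006188, 'cx': 327.4752642823827, 'cy': 200.11749975274012, 'view': array([[-0.00559564, -0.99982887, -0.01763298,  0.175969  ],
       [-0.99124417,  0.00787214, -0.13180678,  0.57826109],
       [ 0.13192303,  0.01674105, -0.99111859,  1.36764963],
       [ 0.        ,  0.        ,  0.        ,  1.        ]])}
{'fx': 314.0125073472738, 'fy': 314.0125073472738, 'cx': 316.2020494460471, 'cy': 199.35330773038297, 'T_tool_cam': array([[-1.86131023e-03, -9.55129838e-01, -2.96181579e-01,
         7.56484864e-02],
       [ 9.99998266e-01, -1.76172895e-03, -6.03100009e-04,
        -1.12598864e-03],
       [ 5.42471522e-05, -2.96182188e-01,  9.55131461e-01,
        -1.40888531e-01],
       [ 0.00000000e+00,  0.00000000e+00,  0.00000000e+00,
         1.00000000e+00]])}
```

View pics/scene0.png

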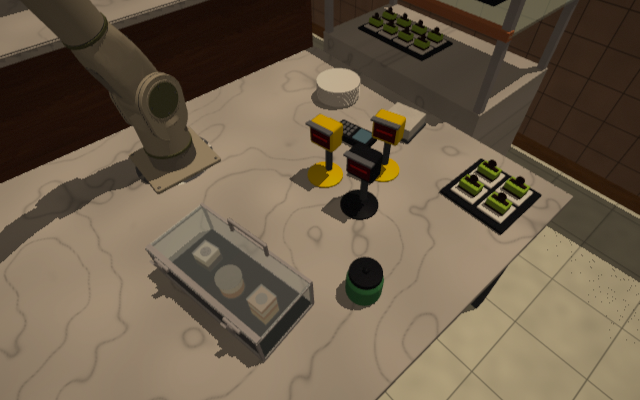

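View pics/top0.png

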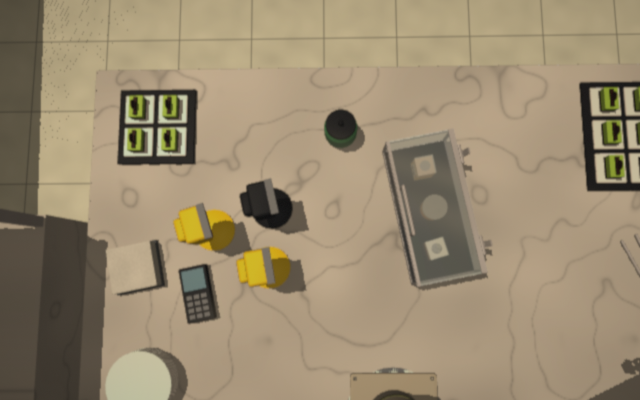

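The top view has world x up and y left. It shows the case around (437,207) with its handle bar on the left (+y) at (407,210). The black scanner is at (268,203) facing right toward the case, with yellow look-alikes at (205,228) and (263,268). Next I'll enlarge crops.

```bash
python3 - <<'E'
import cv2,numpy as np
t=cv2.imread('pics/top0.png');s=cv2.imread('pics/scene0.png')
f=lambda im,x,y,w,h,k:cv2.resize(im[y:y+h,x:x+w],None,fx=k,fy=k,interpolation=cv2.INTER_CUBIC)
cv2.imwrite('pics/c1.png',np.hstack([f(t,370,120,130,175,3.4),f(t,230,170,100,175,3.4)[:595]]))
cv2.imwrite('pics/c2.png',np.vstack([np.hstack([f(s,140,200,180,160,3)]),]))
d=np.load('top0.npy');print(np.round(d[140:290:10,385:495:8],3))
E
```

```text
[[1.466 1.47  1.35  1.341 1.34  1.346 1.342 1.341 1.338 1.473 1.465 1.463
  1.468 1.467]
 [1.391 1.337 1.339 1.343 1.342 1.343 1.342 1.339 1.337 1.336 1.321 1.455
  1.464 1.46 ]
 [1.424 1.335 1.336 1.335 1.338 1.338 1.335 1.337 1.335 1.331 1.455 1.457
  1.458 1.459]
 [1.46  1.331 1.335 1.331 1.335 1.333 1.329 1.337 1.335 1.335 1.45  1.445
  1.453 1.452]
 [1.449 1.351 1.327 1.332 1.329 1.328 1.331 1.33  1.326 1.327 1.325 1.454
  1.449 1.445]
 [1.45  1.388 1.315 1.325 1.323 1.326 1.324 1.334 1.324 1.325 1.325 1.446
  1.445 1.443]
 [1.448 1.432 1.324 1.323 1.322 1.329 1.324 1.319 1.325 1.323 1.316 1.437
  1.438 1.437]
 [1.444 1.441 1.324 1.276 1.324 1.314 1.32  1.317 1.317 1.319 1.319 1.438
  1.436 1.434]
 [1.437 1.438 1.352 1.28  1.312 1.313 1.315 1.316 1.316 1.316 1.311 1.311
  1.431 1.435]
 [1.426 1.438 1.389 1.311 1.311 1.31  1.313 1.316 1.313 1.31  1.313 1.309
  1.428 1.439]
 [1.427 1.428 1.422 1.311 1.307 1.311 1.312 1.312 1.307 1.31  1.306 1.308
  1.31  1.286]
 [1.425 1.425 1.425 1.311 1.305 1.308 1.305 1.312 1.31  1.305 1.309 1.3
  1.303 1.422]
 [1.427 1.425 1.425 1.348 1.303 1.304 1.301 1.301 1.301 1.304 1.299 1.3
  1.299 1.419]
 [1.423 1.422 1.417 1.386 1.3   1.299 1.304 1.3   1.303 1.296 1.3   1.298
  1.296 1.417]
 [1.42  1.411 1.419 1.412 1.301 1.294 1.296 1.298 1.301 1.414 1.409 1.412
  1.411 1.416]]
```

View pics/c1.png

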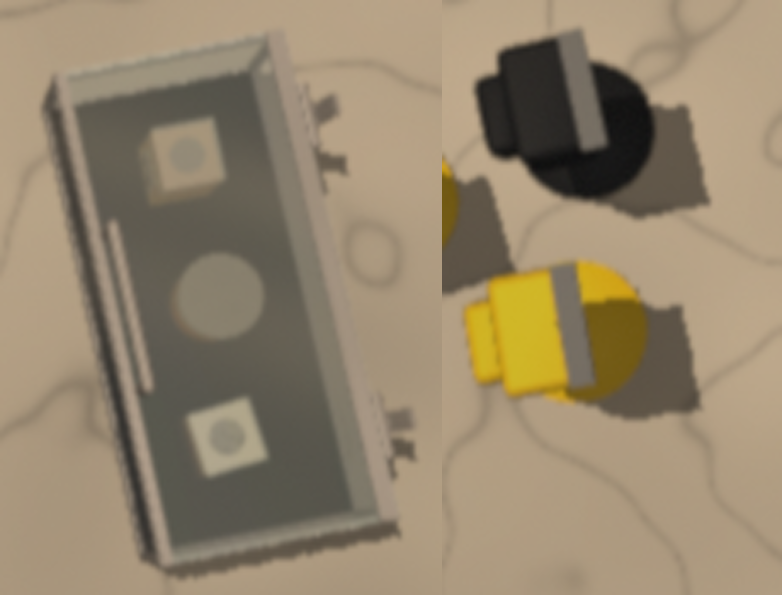

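View pics/c2.png

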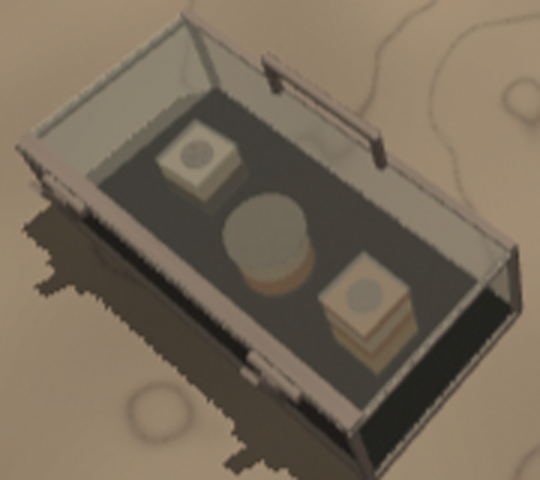

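The tall cup is the far (+x) one, with its top face at crop (187,155). The round pot is in the middle and the short cup is near. The black scanner's front trim edge runs (580,28)-(607,150). Now I'll compute positions.

```bash
cat > h.py <<'E'
import numpy as np
from plant import *
def ray(n,u,v,z):
    c=camera_params(n);V=c['view'];R,t=V[:3,:3],V[:3,3];o=-R.T@t
    d=R.T@np.array([(u-c['cx'])/c['fx'],(v-c['cy'])/c['fy'],1]);return (o+d*(z-o[2])/d[2])
E
python3 - <<'E'
from h import *
A=lambda u,v,z:ray('top',370+u/3.4,120+v/3.4,z)[:2]
B=lambda u,v,z:ray('top',230+(u-442)/3.4,170+v/3.4,z)[:2]
S=lambda u,v,z:ray('scene',140+u/3,200+v/3,z)[:2]
def sh(n,P):
    P=np.array(P);print(n,P.round(4).tolist(),'c',P.mean(0).round(4),'edges',np.linalg.norm(np.diff(np.r_[P,P[:1]],axis=0),axis=1).round(3),'ang',[round(float(np.degrees(np.arctan2(*(b-a)[::-1]))),1) for a,b in zip(P,np.r_[P[1:],P[:1]])])
sh('rim top',[A(*p,.12) for p in[(165,563),(55,75),(275,32),(396,515)]])
sh('rim scene',[S(*p,.12) for p in[(185,12),(518,248),(355,430),(18,147)]])
sh('bar top',[A(150,390,.16),A(112,222,.16)])
sh('bar scene',[S(268,60,.162),S(380,138,.162)])
sh('cup top',[A(*p,.092) for p in[(160,193),(150,128),(213,117),(225,180)]])
sh('cup scene',[S(*p,.092) for p in[(365,254),(411,298),(370,342),(319,296)]])
sh('scan',[B(*p,.21) for p in[(607,150),(580,28),(500,48),(525,165)]])
E
```

```text
rim top [[0.3504, -0.0568], [0.7203, 0.0167], [0.7525, -0.1526], [0.3846, -0.2281]] c [ 0.5519 -0.1052] edges [0.377 0.172 0.376 0.175] ang [11.2, -79.3, -168.4, 101.3]
rim scene [[0.3521, -0.0586], [0.7257, 0.0145], [0.7581, -0.1563], [0.389, -0.2313]] c [ 0.5562 -0.108 ] edges [0.381 0.174 0.377 0.177] ang [11.1, -79.2, -168.5, 102.1]
bar top [[0.4757, -0.0433], [0.5993, -0.0188]] c [ 0.5375 -0.031 ] edges [0.126 0.126] ang [11.2, -168.8]
bar scene [[0.4805, -0.0426], [0.6022, -0.0182]] c [ 0.5414 -0.0304] edges [0.124 0.124] ang [11.3, -168.7]
cup top [[0.6327, -0.0655], [0.6842, -0.0591], [0.6925, -0.1084], [0.6425, -0.116]] c [ 0.663  -0.0872] edges [0.052 0.05  0.051 0.052] ang [7.0, -80.4, -171.3, 101.0]
cup scene [[0.6388, -0.0697], [0.6924, -0.0647], [0.7007, -0.1083], [0.6449, -0.1163]] c [ 0.6692 -0.0897] edges [0.054 0.044 0.056 0.047] ang [5.3, -79.2, -171.8, 97.4]
scan [[0.5239, 0.2865], [0.6112, 0.3064], [0.5973, 0.3632], [0.5137, 0.3443]] c [0.5615 0.3251] edges [0.09  0.058 0.086 0.059] ang [12.8, 103.8, -167.3, -80.0]
```

Emit:
carry_out([
  [[1,0.5,0.75,0,0],[1,0.5,0.75,0,0],[1,0.5,0.75,0,0],[1,0.5,0.75,0,0],[1,0.5,0.75,0,0],[1,0.5,0.75,0,0],[1,0.5,0.75,0,0],[1,0.5,0.75,0,0],[1,0.5,0.75,0,0],[1,0.5,0.75,0,0],[1,0.5,0.75,0,0],[1,0.5,0.75,0,0],[1,0.5,0.75,0,0],[1,0.5,0.75,0,0],[1,0.5,0.75,0,0]],
])

```text
clock: 1.35
tcp_pos: [0.3718, -0.315, 0.2311]
tool_rot: [0.989, 0.149, -0.0, -0.0]
wrist_force: [0.3, -0.8, -0.8]
opening: 0.0853
finger_force: 0.0
```

Emit:
carry_out([
  [[1,0.5,0.75,0,-0.2],[1,0.5,0.75,0,-0.2],[1,0.5,0.75,0,-0.2],[1,0.5,0.75,0,-0.2],[1,0.5,0.75,0,-0.2],[1,0.5,0.75,0,-0.2],[1,0.5,0.75,0,-0.2],[1,0.5,0.75,0,-0.07],[1,0.5,0.75,0,0],[1,0.5,0.75,0,0],[1,0.5,0.75,0,0],[1,0.5,0.75,0,0],[1,0.5,0.75,0,0],[1,0.2,0.65,0,0],[1,0,0.3,0,0],[1,0,0,0,0],[1,0,0,0,0]],
])

```text
clock: 2.77
tcp_pos: [0.5386, -0.0492, 0.2311]
tool_rot: [0.995, 0.098, -0.0, 0.0]
wrist_force: [0.1, -1.1, 0.1]
opening: 0.0853
finger_force: 0.0
```

```bash
cat >> h.py <<'E'
from scipy.spatial.transform import Rotation as Ro
def wcloud():
    s=sense();p,d=read_camera('wrist');c=camera_params('wrist')
    v,u=np.mgrid[:400,:640];P=np.stack([(u-c['cx'])/c['fx']*d,(v-c['cy'])/c['fy']*d,d],-1)
    T=c['T_tool_cam'];W=(P@T[:3,:3].T+T[:3,3])@Ro.from_quat(s['tool_rot']).as_matrix().T+s['tcp_pos']
    W[d==0]=np.nan;return p,W,d
E
python3 - <<'E'
from h import *
import cv2
p,W,d=wcloud();cv2.imwrite('pics/w1.png',p)
m=(W[...,2]>.135)&(W[...,2]<.18)
lab,n=0,0
k,l,st,_=cv2.connectedComponentsWithStats(m.astype(np.uint8))
for i in range(1,k):
    if st[i,4]>60:
        q=W[l==i];print(st[i],q.mean(0).round(4),q.min(0).round(3),q.max(0).round(3))
E
```

```text
[555  16  26  30 515] [ 0.6887 -0.188   0.1407] [ 0.68  -0.193  0.135] [ 0.697 -0.184  0.146]
[ 282  115   19  175 2420] [ 0.5429 -0.0288  0.1619] [ 0.473 -0.046  0.136] [ 0.6   -0.013  0.165]
```

View pics/w1.png

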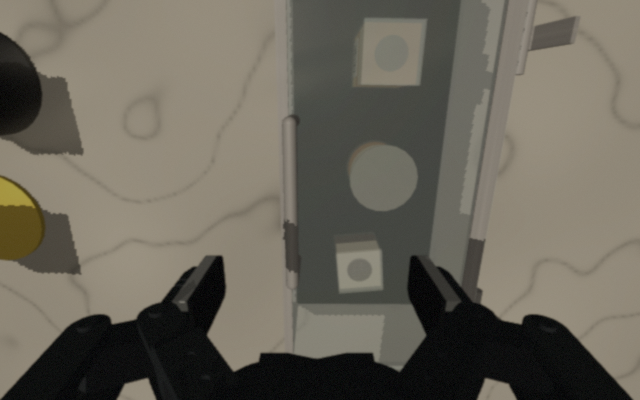

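The wrist view shows the bar left of centre, at pixels (290,120–265), between the open fingers. I'll shift +y and descend to grip it.

Emit:
carry_out([
  [[1,0,0.4,0,0],[1,0,0.37,0,0],[1,0,0,-0.5,0],[1,0,0,-0.7,0],[1,0,0,-0.8,0],[1,0,0,-0.7,0],[1,0,0,-0.5,0],[1,0,0,-0.3,0],[1,0,0,0,0],[-1,0,0,0,0],[-1,0,0,0,0],[-1,0,0,0,0],[-1,0,0,0,0],[-1,0,0,0,0],[-1,0,0,0,0],[-1,0,0,0,0],[-1,0,0,0,0]],
])

```text
clock: 4.23
tcp_pos: [0.5393, -0.0302, 0.1443]
tool_rot: [0.995, 0.098, 0.0, 0.001]
wrist_force: [0.3, -3.6, 3.7]
opening: 0.0078
finger_force: 58.5
```

```bash
python3 - <<'E'
import numpy as np
r,p0=.1739,np.arctan2(45,168);y=np.radians(11.25)
th=np.r_[np.linspace(0,.85,19),np.linspace(.85,1.55,18)[1:],np.linspace(1.55,1.85,16)[1:]]
D=np.diff(np.c_[r*np.cos(th+p0),r*np.sin(th+p0)],axis=0)/.025
for i,(a,b) in enumerate(D): print(f"[-1, {-np.sin(y)*a:.2f}, {np.cos(y)*a:.2f}, {b:.2f}, 0],",end=' ' if i not in(17,34) else '\n\n')
E
```

```text
[-1, 0.02, -0.09, 0.32, 0], [-1, 0.02, -0.11, 0.31, 0], [-1, 0.02, -0.12, 0.31, 0], [-1, 0.03, -0.13, 0.30, 0], [-1, 0.03, -0.15, 0.29, 0], [-1, 0.03, -0.16, 0.28, 0], [-1, 0.03, -0.17, 0.28, 0], [-1, 0.04, -0.19, 0.27, 0], [-1, 0.04, -0.20, 0.26, 0], [-1, 0.04, -0.21, 0.25, 0], [-1, 0.04, -0.22, 0.24, 0], [-1, 0.05, -0.23, 0.23, 0], [-1, 0.05, -0.24, 0.22, 0], [-1, 0.05, -0.25, 0.20, 0], [-1, 0.05, -0.26, 0.19, 0], [-1, 0.05, -0.27, 0.18, 0], [-1, 0.06, -0.28, 0.17, 0], [-1, 0.06, -0.29, 0.15, 0],

[-1, 0.05, -0.25, 0.12, 0], [-1, 0.05, -0.26, 0.11, 0], [-1, 0.05, -0.26, 0.10, 0], [-1, 0.05, -0.27, 0.09, 0], [-1, 0.05, -0.27, 0.08, 0], [-1, 0.05, -0.27, 0.07, 0], [-1, 0.05, -0.28, 0.05, 0], [-1, 0.06, -0.28, 0.04, 0], [-1, 0.06, -0.28, 0.03, 0], [-1, 0.06, -0.28, 0.02, 0], [-1, 0.06, -0.28, 0.01, 0], [-1, 0.06, -0.28, -0.00, 0], [-1, 0.06, -0.28, -0.02, 0], [-1, 0.06, -0.28, -0.03, 0], [-1, 0.06, -0.28, -0.04, 0], [-1, 0.05, -0.28, -0.05, 0], [-1, 0.05, -0.27, -0.06, 0],

[-1, 0.03, -0.13, -0.03, 0], [-1, 0.03, -0.13, -0.04, 0], [-1, 0.03, -0.13, -0.04, 0], [-1, 0.03, -0.13, -0.04, 0], [-1, 0.03, -0.13, -0.05, 0], [-1, 0.03, -0.13, -0.05, 0], [-1, 0.03, -0.13, -0.05, 0], [-1, 0.03, -0.13, -0.05, 0], [-1, 0.02, -0.13, -0.06, 0], [-1, 0.02, -0.12, -0.06, 0], [-1, 0.02, -0.12, -0.06, 0], [-1, 0.02, -0.12, -0.06, 0], [-1, 0.02, -0.12, -0.07, 0], [-1, 0.02, -0.12, -0.07, 0], [-1, 0.02, -0.12, -0.07, 0],
```

Emit:
carry_out([
  [[-1,0.02,-0.09,0.32,0],[-1,0.02,-0.11,0.31,0],[-1,0.02,-0.12,0.31,0],[-1,0.03,-0.13,0.3,0],[-1,0.03,-0.15,0.29,0],[-1,0.03,-0.16,0.28,0],[-1,0.03,-0.17,0.28,0],[-1,0.04,-0.19,0.27,0],[-1,0.04,-0.2,0.26,0],[-1,0.04,-0.21,0.25,0],[-1,0.04,-0.22,0.24,0],[-1,0.05,-0.23,0.23,0],[-1,0.05,-0.24,0.22,0],[-1,0.05,-0.25,0.2,0],[-1,0.05,-0.26,0.19,0],[-1,0.05,-0.27,0.18,0],[-1,0.06,-0.28,0.17,0],[-1,0.06,-0.29,0.15,0]],
])

```text
clock: 5.73
tcp_pos: [0.5561, -0.1167, 0.2572]
tool_rot: [0.995, 0.099, -0.001, -0.001]
wrist_force: [-10.0, 9.2, 14.2]
opening: 0.0077
finger_force: 58.8
```

Emit:
carry_out([
  [[-1,0.05,-0.25,0.12,0],[-1,0.05,-0.26,0.11,0],[-1,0.05,-0.26,0.1,0],[-1,0.05,-0.27,0.09,0],[-1,0.05,-0.27,0.08,0],[-1,0.05,-0.27,0.07,0],[-1,0.05,-0.28,0.05,0],[-1,0.06,-0.28,0.04,0],[-1,0.06,-0.28,0.03,0],[-1,0.06,-0.28,0.02,0],[-1,0.06,-0.28,0.01,0],[-1,0.06,-0.28,0,0],[-1,0.06,-0.28,-0.02,0],[-1,0.06,-0.28,-0.03,0],[-1,0.06,-0.28,-0.04,0],[-1,0.05,-0.28,-0.05,0],[-1,0.05,-0.27,-0.06,0]],
])

```text
clock: 7.15
tcp_pos: [0.5792, -0.2364, 0.2684]
tool_rot: [0.995, 0.097, -0.001, 0.0]
wrist_force: [-4.5, -0.5, 2.6]
opening: 0.0074
finger_force: 64.5
```

Emit:
carry_out([
  [[-1,0.03,-0.13,-0.03,0],[-1,0.03,-0.13,-0.04,0],[-1,0.03,-0.13,-0.04,0],[-1,0.03,-0.13,-0.04,0],[-1,0.03,-0.13,-0.05,0],[-1,0.03,-0.13,-0.05,0],[-1,0.03,-0.13,-0.05,0],[-1,0.03,-0.13,-0.05,0],[-1,0.02,-0.13,-0.06,0],[-1,0.02,-0.12,-0.06,0],[-1,0.02,-0.12,-0.06,0],[-1,0.02,-0.12,-0.06,0],[-1,0.02,-0.12,-0.07,0],[-1,0,0,0,0],[-1,0,0,0,0]],
])

```text
clock: 8.4
tcp_pos: [0.5876, -0.2776, 0.2518]
tool_rot: [0.995, 0.097, -0.001, 0.001]
wrist_force: [-7.1, -2.2, 4.5]
opening: 0.0076
finger_force: 64.7
```

Emit:
carry_out([
  [[-1,0.02,-0.12,-0.07,0],[-1,0.02,-0.12,-0.07,0],[-1,0.01,-0.05,-0.03,0],[-1,0,0,0,0],[-1,0,0,0,0]],
])

```text
clock: 8.82
tcp_pos: [0.5889, -0.2831, 0.2481]
tool_rot: [0.995, 0.098, -0.001, -0.0]
wrist_force: [-10.1, 4.1, 8.2]
opening: 0.0076
finger_force: 66.1
```

Emit:
carry_out([
  [[-0.8,0,0,0,0],[-0.6,0,0,0,0],[-0.4,0,0,0,0],[-0.35,0,0,0,0],[-0.35,0,0,0,0],[-0.35,0,0,0,0],[-0.35,0,0,0,0]],
])

```text
clock: 9.4
tcp_pos: [0.5898, -0.2833, 0.2473]
tool_rot: [0.995, 0.098, 0.0, 0.0]
wrist_force: [0.4, 0.8, 0.0]
opening: 0.0272
finger_force: 0.0
```

Emit:
carry_out([
  [[-0.35,0,0,0.4,0],[-0.35,0,0,0.6,0],[-0.35,0,0,0.8,0],[-0.35,0,0,0.8,0],[-0.35,0,0,0.8,0],[-0.35,0,0,0.6,0],[-0.35,0,0,0,0]],
])

```text
clock: 9.98
tcp_pos: [0.5907, -0.2835, 0.3519]
tool_rot: [0.995, 0.098, 0.003, 0.001]
wrist_force: [0.2, 0.4, -0.1]
opening: 0.0278
finger_force: 0.0
```

Emit:
carry_out([
  [[-0.35,0,0.4,0,1],[-0.35,0.1,0.4,0,1],[-0.35,0.1,0.4,0,1],[-0.35,0.15,0.4,0,1],[-0.35,0.15,0.4,0,1],[-0.35,0.15,0.4,0,1],[-0.35,0.15,0.4,0,1],[-0.35,0.15,0.4,0,1],[-0.35,0.15,0.4,0,1],[-0.35,0.15,0.4,0,1],[-0.35,0.15,0.4,0,1],[0,0.15,0.4,0,1],[0,0.15,0.4,0,1],[1,0.15,0.4,0,1],[1,0.15,0.4,0,1],[1,0.15,0.4,0,1],[1,0.15,0.4,0,1],[1,0.15,0.4,0,1],[1,0.15,0.4,0,1],[1,0.15,0.2,0,1]],
])

```text
clock: 11.65
tcp_pos: [0.6586, -0.0867, 0.3473]
tool_rot: [0.698, 0.716, 0.0, -0.0]
wrist_force: [0.4, 0.5, 0.4]
opening: 0.0851
finger_force: 0.0
```

Emit:
carry_out([
  [[1,0.15,0,0,1],[1,0.1,0,0,0.8],[1,0,0,-0.5,0],[1,0,0,-0.5,0],[1,0,0,0,0],[1,0,0,0,0]],
])

```text
clock: 12.15
tcp_pos: [0.6644, -0.0885, 0.3219]
tool_rot: [0.653, 0.757, -0.0, -0.0]
wrist_force: [0.3, -0.7, 1.0]
opening: 0.0854
finger_force: 0.0
```

```bash
python3 - <<'E'
from h import *
import cv2
s=sense();print(s['clock'],s['tcp_pos'],Ro.from_quat(s['tool_rot']).as_matrix()[:,0],s['qpos'].round(2) if hasattr(s['qpos'],'round') else s['qpos'])
p,W,d=wcloud();sc,_=read_camera('scene');np.save('W.npy',W);cv2.imwrite('pics/w2.png',p)
cv2.imwrite('pics/m2.png',np.vstack([cv2.resize(p,(640,400))[:, :],np.hstack([sc[180:380,120:440],sc[90:290,290:610]])]))
E
```

```text
12.15 [ 0.66441604 -0.0885481   0.32188124] [-1.46627049e-01  9.89191824e-01  2.09496187e-04] [ 0.53  0.51 -0.74  1.14  0.33  1.62  0.02]
```

View pics/m2.png

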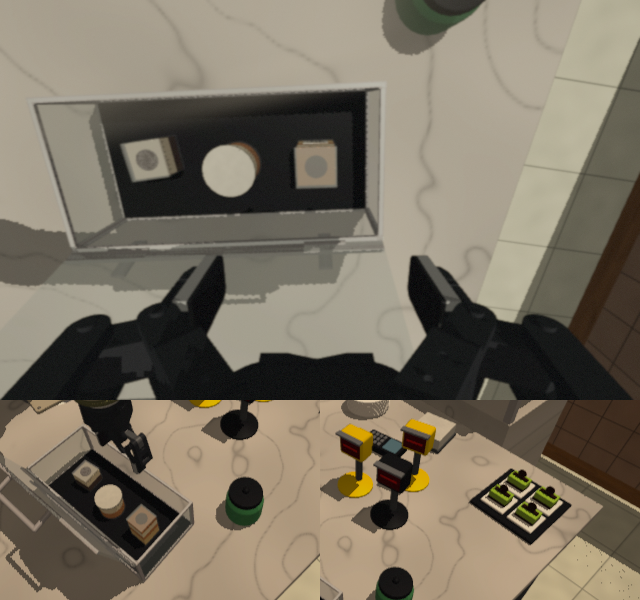

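The lid is leaning open. In the wrist view the tall cup's top face is at (316,166), nearly square with the tool.

```bash
python3 - <<'E'
import numpy as np,cv2
W=np.load('W.npy');m=(W[...,2]>.086)&(W[...,2]<.1)
m[:,:255]=0;m[:,360:]=0;m[:130]=0;m[205:]=0
m=cv2.morphologyEx(m.astype(np.uint8),cv2.MORPH_OPEN,np.ones((5,5)))
q=W[m>0];print(len(q),np.median(q,0),cv2.minAreaRect(q[:,:2].astype(np.float32)*1000))
v,u=np.where(m);print(u.min(),u.max(),v.min(),v.max())
# round pot
m=(W[...,2]>.066)&(W[...,2]<.078);m[:,:190]=0;m[:,270:]=0;q=W[m];print(np.median(q,0))
E
```

```text
1716 [ 0.6630867  -0.08636768  0.09033553] ((663.0919799804688, -87.50213623046875), (49.5399169921875, 50.54216766357422), 9.964879035949707)
295 336 146 188
[ 0.55512973 -0.11426397  0.07030071]
```

Emit:
carry_out([
  [[1,-0.05,0.05,-0.5,0.2],[1,0,0,-0.8,0],[1,0,0,-0.8,0],[1,0,0,-0.8,0],[1,0,0,-0.8,0],[1,0,0,-0.8,0],[1,0,0,-0.8,0],[1,0,0,-0.8,0],[1,0,0,-0.7,0],[1,0,0,-0.6,0],[1,0,0,0,0]],
])

```text
clock: 13.17
tcp_pos: [0.6624, -0.0873, 0.1348]
tool_rot: [0.648, 0.762, -0.001, -0.001]
wrist_force: [-0.3, 0.3, 0.3]
opening: 0.0853
finger_force: 0.0
```

Emit:
carry_out([
  [[1,0,0,-0.5,0],[1,0,0,-0.5,0],[1,0,0,-0.5,0],[1,0,0,-0.5,0],[1,0,0,-0.5,0],[1,0,0,-0.4,0],[1,0,0,-0.3,0],[1,0,0,0,0],[1,0,0,0,0]],
])

```text
clock: 13.92
tcp_pos: [0.6635, -0.087, 0.0571]
tool_rot: [0.648, 0.762, -0.0, -0.0]
wrist_force: [0.2, 0.2, -0.2]
opening: 0.0853
finger_force: 0.0
```

Close and lift slightly.

Emit:
carry_out([
  [[0.3,0,0,0,0],[0.2,0,0,0,0],[-1,0,0,0,0],[-1,0,0,0,0],[-1,0,0,0,0],[-1,0,0,0,0],[-1,0,0,0,0],[-1,0,0,0.2,0],[-1,0,0,0.4,0],[-1,0,0,0.5,0],[-1,0,0,0.6,0],[-1,0,0,0.6,0],[-1,0,0,0.6,0],[-1,0,0,0.6,0],[-1,0,0,0.6,0],[-1,0,0,0.4,0],[-1,0,0,0,0]],
])

```text
clock: 15.33
tcp_pos: [0.6648, -0.0869, 0.1734]
tool_rot: [0.648, 0.762, 0.001, 0.002]
wrist_force: [-0.4, 0.1, -2.0]
opening: 0.0491
finger_force: 62.2
```

Emit:
carry_out([
  [[-1,0,0,0.5,0],[-1,0,0,0.5,0],[-1,0,0.2,0.5,0],[-1,-0.2,0.5,0.3,0.1],[-1,-0.2,0.6,0,0.1],[-1,-0.2,0.6,0,0.1],[-1,-0.2,0.6,0,0.1],[-1,-0.2,0.6,0,0.1],[-1,-0.2,0.6,0,0.1],[-1,-0.2,0.6,0,0.1],[-1,-0.2,0.6,0,0.1],[-1,-0.2,0.6,0,0.1],[-1,-0.2,0.6,0,0],[-1,-0.2,0.6,0,0],[-1,-0.2,0.6,0,0],[-1,-0.2,0.5,0,0],[-1,-0.2,0.4,0,0],[-1,0,0.2,0,0],[-1,0,0,0,0],[-1,0,0,0,0]],
])

```text
clock: 17.0
tcp_pos: [0.5938, 0.1224, 0.2148]
tool_rot: [0.624, 0.782, -0.0, 0.0]
wrist_force: [-0.3, 0.4, -1.3]
opening: 0.0491
finger_force: 62.3
```

```bash
python3 - <<'E'
from h import *
import cv2
s=sense();M=Ro.from_quat(s['tool_rot']).as_matrix();print(s['clock'],s['tcp_pos'],np.degrees(np.arctan2(M[1,0],M[0,0])),M[2,2])
p,W,d=wcloud();sc,ds=read_camera('scene');t,dt=read_camera('top');np.savez('n.npz',W=W,ds=ds,dt=dt)
f=lambda im,x,y,w,h,W,H:cv2.resize(im[y:y+h,x:x+w],(W,H),interpolation=cv2.INTER_CUBIC)
cv2.imwrite('pics/m3.png',np.vstack([np.hstack([f(p,0,0,640,400,480,300),f(t,220,150,106,100,320,300)]),np.hstack([f(sc,290,90,160,120,400,300),f(sc,140,150,320,240,400,300)])]))
E
```

```text
17.0 [0.59377934 0.12244008 0.21475849] 102.81763738603682 -0.9999999127143033
```

View pics/m3.png

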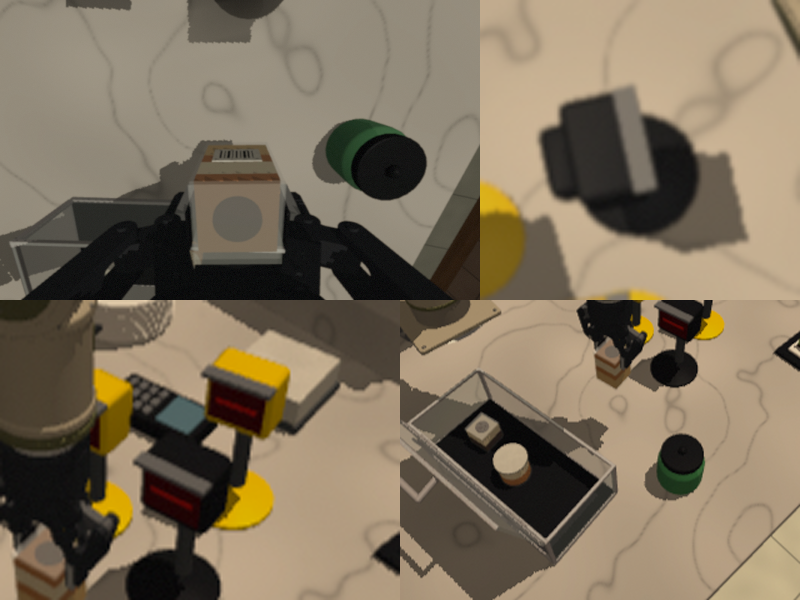

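The wrist view shows the cup held squarely, label forward and clear of the fingers, with the black scanner ahead. The scanner's grey strip is a visor above the red window (scene pixel ~ (362,168)), so I'll fit the window plane from depth.

```bash
python3 - <<'E'
from h import *
N=np.load('n.npz')
def cloud(n,d):
    c=camera_params(n);V=c['view'];v,u=np.mgrid[:400,:640]
    P=np.stack([(u-c['cx'])/c['fx']*d,(v-c['cy'])/c['fy']*d,d],-1);return (P-V[:3,3])@V[:3,:3]
S=cloud('scene',N['ds'])
a=np.radians(12.8);ex=np.array([np.cos(a),np.sin(a)]);ey=np.array([-np.sin(a),np.cos(a)])
o=np.array([.5675,.2965])
q=S[150:205,340:385].reshape(-1,3)
L=np.c_[(q[:,:2]-o)@ex,(q[:,:2]-o)@ey,q[:,2]]
m=(L[:,1]<.04)&(L[:,1]>-.03)&(abs(L[:,0])<.05)
for z in np.arange(.13,.22,.01):
    k=m&(abs(L[:,2]-z)<.005)
    if k.sum()>3: print(round(z,3),k.sum(),L[k].min(0).round(3),np.median(L[k],0).round(3),L[k].max(0).round(3))
k=m&(L[:,2]>.14)&(L[:,2]<.19)&(L[:,1]>.005)&(abs(L[:,0])<.035)
from scipy.stats import theilslopes
if k.sum()>9: print('yaw corr',np.degrees(np.arctan(theilslopes(L[k,1],L[k,0])[0])),k.sum())
T=cloud('top',N['dt']);q=T[170:235,235:300].reshape(-1,3);q=q[(q[:,2]>.19)&(q[:,2]<.23)]
L=np.c_[(q[:,:2]-o)@ex,(q[:,:2]-o)@ey,q[:,2]];print('top',np.percentile(L,[1,50,99],axis=0).round(4))
import cv2;print(cv2.minAreaRect(q[:,:2].astype(np.float32)*1000))
E
```

```text
0.13 5 [-0.032  0.014  0.132] [0.007 0.015 0.134] [0.028 0.016 0.135]
0.14 55 [-0.04   0.01   0.135] [0.009 0.013 0.14 ] [0.044 0.039 0.145]
0.15 79 [-0.039  0.008  0.145] [0.009 0.011 0.15 ] [0.046 0.037 0.154]
0.16 84 [-0.036  0.008  0.155] [0.015 0.011 0.16 ] [0.045 0.039 0.165]
0.17 79 [-0.036  0.008  0.165] [0.009 0.011 0.171] [0.045 0.038 0.175]
0.18 91 [-0.037  0.008  0.175] [0.014 0.011 0.18 ] [0.045 0.039 0.185]
0.19 66 [-0.036  0.008  0.185] [0.017 0.012 0.189] [0.045 0.04  0.194]
0.2 25 [-0.041 -0.     0.195] [0.043 0.019 0.203] [0.045 0.037 0.205]
0.21 364 [-0.042 -0.003  0.205] [0.007 0.015 0.21 ] [0.045 0.04  0.214]
yaw corr -0.15332921400124536 285
top [[-0.0403  0.0006  0.1906]
 [ 0.0004  0.0342  0.2088]
 [ 0.0435  0.081   0.2147]]
((560.479736328125, 338.7724609375), (86.7928237915039, 85.37602233886719), 12.582624435424805)
```

Emit:
carry_out([
  [[-1,0,0.2,-0.1,0],[-1,0.03,0.3,-0.2,0],[-1,0.03,0.4,-0.2,0],[-1,0.03,0.4,-0.2,0],[-1,0,0.4,-0.2,0],[-1,0,0.4,-0.2,0],[-1,0,0.3,-0.2,0],[-1,0,0.1,-0.1,0],[-1,0,0,0,0],[-1,0,0,0,0],[-1,0,0,0,0],[-1,0,0,0,0]],
])

```text
clock: 18.15
tcp_pos: [0.5961, 0.1848, 0.1801]
tool_rot: [0.624, 0.781, 0.0, 0.0]
wrist_force: [0.1, 0.2, -1.9]
opening: 0.0493
finger_force: 62.3
```

```bash
python3 - <<'E'
from h import *
import cv2
s=sense();M=Ro.from_quat(s['tool_rot']).as_matrix();print(s['clock'],s['tcp_pos'],np.degrees(np.arctan2(M[1,0],M[0,0])),max(abs(np.array(s['qvel']))),s['finger_force'])
p,W,d=wcloud();sc,_=read_camera('scene');cv2.imwrite('pics/m4.png',np.vstack([cv2.resize(p,(480,300)),cv2.resize(sc[90:340,140:540],(480,300))]))
# label/cup front corner: cup top face
m=(W[...,2]>.205)&(W[...,2]<.225);m[:,:240]=0;m[:,400:]=0
m=cv2.morphologyEx(m.astype(np.uint8),cv2.MORPH_OPEN,np.ones((7,7)));q=W[m>0]
if len(q)>50:print(np.median(q,0),cv2.minAreaRect(q[:,:2].astype(np.float32)*1000))
E
```

```text
18.15 [0.59610171 0.18476616 0.18014233] 102.7811893830588 0.0033993991862954487 62.29851990938187
[0.59547    0.1892922  0.21228988] ((597.74462890625, 184.9581756591797), (65.19988250732422, 51.526451110839844), 13.092142105102539)
```

View pics/m4.png

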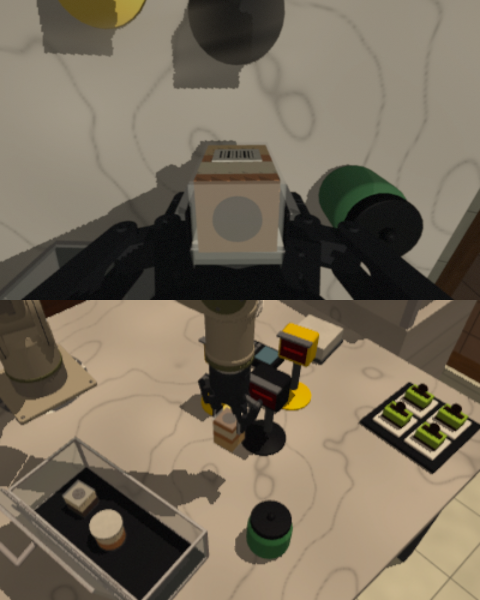

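The cup is upright and held in front of the scanner with its label forward. The lid is still open and nothing is touching the scanner, so I'm handing in.

```bash
python3 -c "
from plant import *
print(sign_off())"
```

```text
the job is handed in; nothing more can be done
None
```

I handed the job in at about 18 s: the lid rests open on its stop, and the arm holds the tall cup still and upright with its label facing the black scanner's window from about 10 cm; no verdict came back.

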